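# Swing the sample tray in under the inspection camera

## Robot

A 7-joint arm with a two-finger parallel gripper is mounted at the origin on the work surface. World frame = base frame: x ahead of the robot, y to its left, z up, the work surface at z = 0. Lengths are in mm, angles in rad, forces in N, time in s.
With the tool pointing down it reaches from about 425 to 875 mm from the base axis. Payload 9.9 kg.
Tool frame: the origin (TCP) lies midway between the tips of the shut fingers; the grasp point (between the pads) lies 19 mm behind it; x points along the fingers, y is the direction in which the jaws open and shut, and the axes are right-handed (so a half turn about x gives the same grasp; the last joint's range is limited). The gripper opens to 85 mm and grips with 20 to 120 N. Pads are 22 mm wide; open, the fingers measure 114 mm over their backs; the gripper's body (76 mm by 85 mm) begins 54 mm behind the grasp point. The pads swing forward as they close: fully open they stand 13 mm farther back than shut.
Start: joints at [-1.215, 0.576, 0.025, 1.437, -0.015, 1.129, -0.057], TCP at [287.38, 610.771, 231.289] pointing down, gripper open.
Joint ranges: [-2.76, 2.76], [-0.34, 2.15], [-1.52, 1.57], [0.19, 2.46], [-1.09, 4.23], [0.17, 1.99], [-2.82, 2.82]. Speed limits (rad/s): [2.22, 2.22, 3.01, 3.01, 3.14, 3.14, 3.14].

## Interface

Orientations are given as a unit quaternion [w, x, y, z].
In Python, from bench import robot gives the robot as it stands.
- The arm moves only by the shell command python3 -m pendant 'ROWS'. ROWS is JSON, one flat list of numbers, 7 for each row, row after row: the shift along the tool's x, y, z in m, then the turn, a rotation vector about the tool's x, y, z in degrees, then the closure in counts, from 0 (fully open) to 255 (shut). In form: [dx, dy, dz, rx, ry, rz, gripper, dx, dy, dz, rx, ry, rz, gripper, ...]. A call has 1 to 12 rows; each row shifts and turns the pose as measured when the row begins, along the tool's axes as they then stand; what a row does not reach is not made up. A row lasts 1/8 s, in which the tool goes at most 62.5 mm and 10.7 degrees, less where a joint would pass 70% of its speed; a pose out of reach is approached as far as the arm can. A call with a gripper value outside its range is refused whole. The fingers move at their own pace and stop on an object; the grip force is fixed at half the most. Time passes only in rows, so rows that do not move let the fingers close. It gives the time, the measured TCP pose, the force and the opening at its end, in the units of the state.
- robot.sense(): the state, without advancing time (a new reading comes with each control period).
- robot.get_image(name): name is "scene" or "side" or "wrist"; returns (picture, depth): 480x640x3 uint8, red, green, blue; 480x640 float32, mm along the optical axis (not along the pixel's ray), 0 where there is no reading.
- robot.camera_params(name): a dict with "intrinsics" (3x3 intrinsics, pixels), "distortion" ([k1, k2, p1, p2, k3] as OpenCV has them; the pictures are not rectified), "rvec" (rotation vector, rad) and "tvec" (3), from world to camera coordinates, as OpenCV has them. Camera axes: x right, y down, z forward; pixel columns grow to the right and rows downward; lengths in mm; the calibration is good to about 2 mm. A picture is of the moment at which its call begins: read the wrist's pose just before it. camera_params takes no time and is no camera call; for the wrist camera it gives the pose at the moment of the call.
- robot.close_job(): hands the job in, once; it reports no verdict.
Trained networks look in the newest picture that a camera, given by its name, has taken for a name from the list of things; names that differ only in an ending like _2 or _b are one class to them, and where a whole thing is asked for, a point or a joint stands for the part that bears it (a point fixed in the world has none). Each returns a list of dicts, best first, with "score" (0 to 1); they miss things now and then, are a little off and sometimes report something else, mostly with a low value. They report only what shows in the picture. A call takes as long as a camera call. They do not tell look-alikes from the thing itself.
- robot.silhouettes(camera, thing): "region" (480x640 bool, what is visible of it) and "location" ([column, row] in pixels, amid what is visible of it).
The state is a dict: "t": time; "qpos": joint angles; "joint_velocities": joint speeds; "effort": joint torques, N m; "ee_pos": TCP position; "orientation": TCP orientation; "force": force on the tool from outside, world axes, zero at the start; "torque": the same for the moment, N m; "opening": finger opening in mm.
Only numpy, scipy, OpenCV 4.12 (cv2) and the standard library are available. Lean on these libraries where they do the work, as an engineer would, in place of code of your own. Each camera call takes 0.05 s, during which the arm holds its last target. There are 200 camera calls.

## Task

Swing the blue sample tray round on its corner pin, in under the inspection camera, until it is fully home against its rubber stop and the black dish sits below the lens. Do it smoothly: the dish must stay on its marked place and the vial must stay standing where it is in the tray. Do not bump the camera or its light bars, leave everything else on the bench alone, and leave the tray there with your hand clear of it.

Things in the scene. Friction and masses are not known exactly. Their poses are not given: they have to be found in the camera images.
- stand: Inspection stand, fixed: white base slab 260 (x) x 320 (y) mm, its top 20 mm above the bench; steel column 30 mm thick at x = +100, y = 0 mm. Origin: on the bench under the slab's centre; x points from its front to its back, y to the left seen from the front, z up. Place and yaw differ each time; its front faces the robot.
- head: Camera and light bars on the column, fixed; frame as stand. Four bars 30 mm wide form an open rectangle x -87..+67, y -130..+130 mm, 164 to 186 mm above the bench; lens barrel (52 mm wide, from 242 mm) and camera at x = -10, y = 0. The front bar overhangs the home tray's front wall by 12 mm: an upright gripper does not fit there; lean it back, away from the lights.
- tray: Blue tray, 130 (x) x 200 (y) mm, 20 mm high, about 0.5 kg, sliding flat on the base; a hole near one corner turns on a fixed pin whose head keeps it from lifting. Origin: on the pin axis at the tray's underside, at x = +40, y = +85, z = +20 mm of stand. The tray spans x -115..+15, y -185..+15 mm from it; floor 4, rim top 20, pin head 15 mm above it. Walls 4 mm thick.
- tray_corner (a point): Outer free corner of the tray at rim-top height (40 mm above the bench), axes as the tray's: where the long front wall (outer face x = -115 mm from the pin; pushed towards the tray's +x it brings the tray home) meets the end wall far from the pin (y = -185 mm). Turning the tray takes some 2 to 7 N here.
- stop (a point): Centre of the rubber-sleeved stop post on the stand's base, 12 mm thick, 16 mm tall, at x = +61, y = -75 mm of stand. When the tray's back wall meets it the tray is fully home: its axes parallel to the stand's. The tray starts swung out to the front by 0.6 to 1.1 rad, clockwise seen from above.
- lens (a point): Centre of the camera's lens glass, 242 mm above the bench, facing down.
- dish_place (a point): Centre of the white square marked on the tray's floor for the dish (x = -50, y = -85 mm in the tray's frame); directly below the lens when the tray is home.
- vial_place (a point): Place on the tray's floor where the vial stands (x = -25, y = -157 mm in the tray's frame).
- dish: Black weighing dish with three white tablets, loose on the tray's marked place: about 80 x 80 mm at the rim, 60 x 60 mm at the foot, 20 mm high, 50 g. Origin at the centre of its underside, z up.
- vial: Small amber vial, white cap, standing loose in the tray near its free end: 28 mm diameter, 60 mm tall, about 45 g. Origin at the centre of its underside, z up.
- spare_dish: Bystander: empty black dish as the other, on the bench.
- red_jar: Bystander: amber jar with red cap, 60 mm diameter, 115 mm tall, standing on the bench. Origin at its underside.
- spatula: Bystander: steel spatula 190 mm long lying on the bench.
- flask: Bystander: glass volumetric flask with blue stopper, 80 mm wide, 170 mm tall. Origin at its underside.
- wash_bottle: Bystander: white wash bottle with red top, 66 mm wide, 190 mm tall. Origin at its underside.
- tub: Bystander: white lidded tub, 102 mm wide, 82 mm tall. Origin at its underside.
There are look-alikes about, which are no part of the job. Leave any purple look-alike of the dish alone. What is shaped like the tray but purple is not meant.

How it is judged:
By the outcome, as a careful person would: the job done as asked, in the order asked, and still so for the second after the job is handed in, with the robot touching nothing.
It also fails if it takes over 38 s, if anything falls off the work surface, if the arm or the gripper's body presses on something with over 40 N, if the wrist force passes 120 N, or if a joint passes its speed limit or range.

## Working session

There is one attempt and no reset: what is moved stays moved. The work goes in short steps, Python scripts to look and compute and a shell command to move; the robot and the scene stay as the last step left them, time stands still between calls to the robot, and variables do not carry over. Pictures are saved under pics/ and viewed, about 8 in all and at most 12, crops included, and the job is handed in when it is done.

```bash
mkdir -p pics; ls; cat > h.py <<'E'
import numpy as np, cv2
from bench import robot
from scipy.spatial.transform import Rotation as R
def cam(n):
    p=robot.camera_params(n); K=np.array(p["intrinsics"],float);D=np.array(p["distortion"],float)
    return K,D,cv2.Rodrigues(np.array(p["rvec"],float))[0],np.array(p["tvec"],float).ravel()
def pts(c,uv,d):
    K,D,Rm,t=c
    n=cv2.undistortPoints(np.array(uv,float).reshape(-1,1,2),K,D).reshape(-1,2)
    P=np.c_[n,np.ones(len(n))]*np.array(d,float).reshape(-1,1)
    return (P-t)@Rm
def onz(c,uv,z):
    K,D,Rm,t=c
    n=cv2.undistortPoints(np.array(uv,float).reshape(-1,1,2),K,D).reshape(-1,2)
    r=np.c_[n,np.ones(len(n))]@Rm; o=-Rm.T@t
    return o+r*((z-o[2])/r[:,2:])
def proj(c,X):
    K,D,Rm,t=c
    return cv2.projectPoints(np.array(X,float).reshape(-1,1,3),cv2.Rodrigues(Rm)[0],t,K,D)[0].reshape(-1,2)
def mask3(c,m,dep):
    v,u=np.nonzero(m&(dep>0)); return pts(c,np.c_[u,v],dep[v,u]),np.c_[u,v]
E
python3 - <<'E'
from h import *
for n in("scene","side"):
    im,d=robot.get_image(n); c=cam(n)
    cv2.imwrite(f"pics/{n}0.png",im[:,:,::-1]); np.save(f"{n}_d.npy",d); np.save(f"{n}_i.npy",im)
    print(n,"cam at",(-c[2].T@c[3]).round())
    for t in("tray","stand","tray_corner","stop","dish","vial","dish_place"):
        for s in robot.silhouettes(n,t)[:2]:
            P,uv=mask3(c,s["region"],d)
            print(t,round(s["score"],2),np.round(s["location"]),s["region"].sum(),np.median(P,0).round() if len(P) else None)
            if t=="tray": np.save(f"{n}_tray{round(s['score']*100)}.npy",s["region"])
            
s=robot.sense();print(s["t"],s["ee_pos"],s["orientation"],s["force"])
E
```

```text
pics
scene cam at [1308.  446. 1308.]
tray 0.8 [317. 278.] 1140 [572.  -5.  25.]
tray 0.8 [408. 257.] 2022 [345. 216.   5.]
stand 0.85 [279. 266.] 7780 [667. -77. 120.]
tray_corner 0.96 [406. 256.] 1986 [345. 215.   5.]
tray_corner 0.77 [315. 282.] 1188 [574.  -6.  25.]
stop 0.92 [280. 267.] 7666 [668. -77. 147.]
stop 0.67 [315. 282.] 1242 [575.  -7.  25.]
dish 0.94 [358. 307.] 537 [602. 161.   9.]
dish 0.49 [305. 263.] 144 [541. -65.  36.]
vial 0.58 [237. 235.] 286 [ 539. -360.    7.]
dish_place 0.96 [316. 282.] 1164 [575.  -6.  25.]
side cam at [-145. 1125. 1079.]
tray 0.9 [328. 277.] 1237 [539. -26.  25.]
tray 0.88 [341. 350.] 3199 [346. 221.   6.]
stand 0.76 [330. 237.] 2631 [589. -75. 172.]
tray_corner 0.89 [328. 273.] 1091 [535. -22.  26.]
tray_corner 0.67 [340. 350.] 3039 [346. 221.   6.]
stop 0.62 [326. 234.] 2641 [592. -76. 174.]
dish 0.66 [394. 281.] 508 [ 344. -115.    9.]
dish 0.57 [328. 263.] 475 [551. -46.  33.]
vial 0.44 [349. 253.] 151 [ 515. -102.   58.]
dish_place 0.69 [330. 276.] 972 [531. -10.  25.]
dish_place 0.56 [343. 350.] 3123 [346. 219.   6.]
0.8 [287.36906065 610.7862688  231.30241442] [ 0.69006524  0.15424791  0.69009414 -0.15423238] [-0.69248931 -0.27858493  0.48868631]
```

```bash
python3 - <<'E'
import cv2,numpy as np
a=cv2.imread("pics/scene0.png")[180:380,180:450];b=cv2.imread("pics/side0.png")[160:400,220:490]
a=cv2.resize(a,None,fx=2.9,fy=2.9,interpolation=2);b=cv2.resize(b,None,fx=2.4,fy=2.4,interpolation=2)
print(a.shape,b.shape)
cv2.imwrite("pics/a.png",a);cv2.imwrite("pics/b.png",b)
E
```

```text
(580, 783, 3) (576, 648, 3)
```

View pics/a.png

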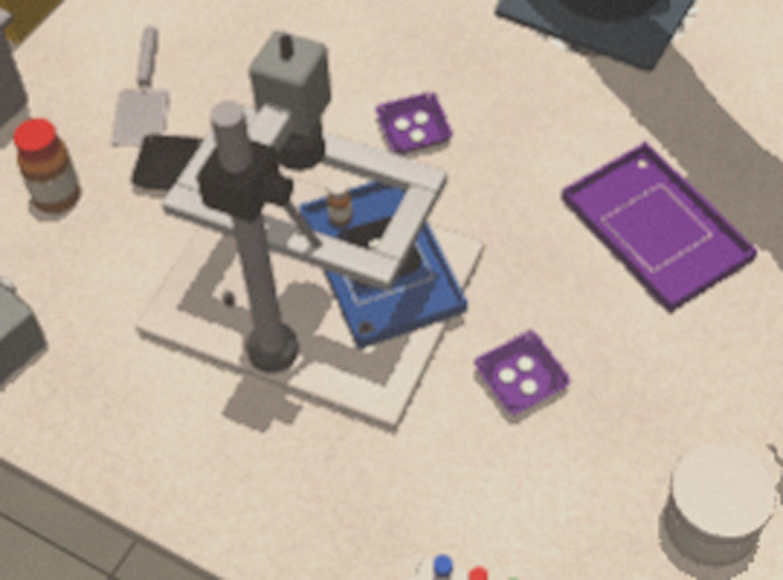

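View pics/b.png

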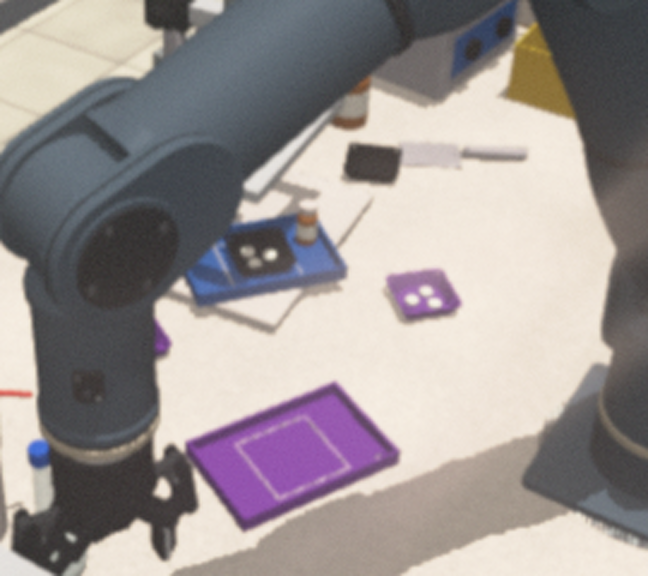

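The pictures show the stand (slab corners at crop a (138,328), (397,430), (482,245)), with the blue tray swung out towards the robot. The vial stands near the tray's free end and the dish is on its square. I'll fit stand and tray poses from corners in both views.

```bash
cat > fit.py <<'E'
from h import *
from scipy.optimize import least_squares
A=lambda u,v:(180+u/2.9,180+v/2.9)
B=lambda u,v:(220+u/2.4,160+v/2.4)
S=[("scene",A(397,428),(130,160,20)),("scene",A(138,326),(130,-160,20)),("scene",A(483,243),(-130,160,20)),
("scene",A(165,205),(67,-130,186)),("scene",A(395,275),(67,130,186)),("scene",A(446,172),(-87,130,186)),
("side",B(273,322),(-130,160,20)),("side",B(373,198),(-130,-160,20))]
T=[("scene",A(358,342),(15,15,20)),("scene",A(466,301),(-115,15,20)),("side",B(346,268),(-115,-185,20)),("side",B(319,212),(15,-185,20)),("side",B(196,298),(-115,15,20))]
C={n:cam(n) for n in("scene","side")}
def rz(a):return R.from_euler("z",a).as_matrix()
def sw(p,X):return np.array([p[0],p[1],0])+rz(p[2])@np.array(X,float)
def tw(p,X):return sw(p,np.array([40,85,20])+rz(-p[3])@np.array(X,float))
def res(p):
    return np.concatenate([proj(C[n],sw(p,X))[0]-uv for n,uv,X in S]+[proj(C[n],tw(p,X))[0]-uv for n,uv,X in T])
best=min((least_squares(res,[630,-70,y,.85],loss="soft_l1") for y in(-.5,0,.5)),key=lambda r:r.cost)
if __name__=="__main__":
    p=best.x;print(p.round(3),best.cost);print(res(p).reshape(-1,2).round(1).tolist())
    for X in[(-115,-185,20),(-115,15,20),(15,-185,20),(-25,-157,64),(-50,-85,24)]:print(X,tw(p,X).round())
    q=p.copy();q[3]=0;print("home corner",tw(q,(-115,-185,20)).round(),"lens",sw(p,(-10,0,242)).round())
    np.save("p.npy",p)
E
python3 fit.py
```

```text
[ 6.13132e+02 -9.27330e+01  9.50000e-02  8.02000e-01] 11.763262155925094
[[0.2, -1.0], [-0.9, 0.1], [1.6, -0.9], [-0.9, -0.8], [-1.5, 2.6], [1.4, -0.5], [0.4, 0.8], [0.2, -2.0], [0.4, -0.6], [1.4, 0.8], [0.0, 0.0], [-2.8, -0.5], [-0.4, -1.3]]
(-115, -185, 20) [437. -70.  40.]
(-115, 15, 20) [567.  82.  40.]
(15, -185, 20) [ 536. -155.   40.]
(-25, -157, 64) [ 524. -107.   84.]
(-50, -85, 24) [552. -36.  44.]
home corner [ 548. -199.   40.] lens [603. -94. 242.]
```

```bash
python3 - <<'E'
from h import *; from fit import tw
p=np.load("p.npy");s=robot.sense()
q=s["orientation"];M=R.from_quat(np.r_[q[1:],q[0]]).as_matrix();print("tool axes (cols)",M.round(3).tolist())
c=cam("wrist");o=-c[2].T@c[3];print("wrist cam in tool",(M.T@(o-s["ee_pos"])).round())
for th in(p[3],.6,.5,.4,.3,.2,.1,0):
  for y in(-165,-130):
    q=p.copy();q[3]=th;P=tw(q,(-130,y,8));print(round(th,2),y,P.round(),"r",np.hypot(*P[:2]).round(),"yaw",round(np.degrees(p[2]-th)),end=" | ")
  print()
n="scene";im,d=robot.get_image(n);C=cam(n)
for t in("flask","wash_bottle","tub","red_jar","spare_dish","spatula"):
  for r in robot.silhouettes(n,t)[:3]:
    P,_=mask3(C,r["region"],d)
    if len(P):print(t,round(r["score"],2),np.median(P,0).round(),P[:,2].max().round())
E
```

```text
tool axes (cols) [[-0.0, 0.426, 0.905], [0.0, 0.905, -0.426], [-1.0, 0.0, -0.0]]
wrist cam in tool [-142.    0.  -70.]
0.8 -165 [439. -45.  28.] r 441.0 yaw -41 | 0.8 -130 [462. -19.  28.] r 462.0 yaw -41 | 
0.6 -165 [451. -86.  28.] r 459.0 yaw -29 | 0.6 -130 [468. -55.  28.] r 471.0 yaw -29 | 
0.5 -165 [ 460. -105.   28.] r 472.0 yaw -23 | 0.5 -130 [474. -73.  28.] r 480.0 yaw -23 | 
0.4 -165 [ 471. -123.   28.] r 487.0 yaw -17 | 0.4 -130 [482. -89.  28.] r 490.0 yaw -17 | 
0.3 -165 [ 484. -139.   28.] r 504.0 yaw -12 | 0.3 -130 [ 491. -105.   28.] r 502.0 yaw -12 | 
0.2 -165 [ 498. -155.   28.] r 522.0 yaw -6 | 0.2 -130 [ 502. -120.   28.] r 516.0 yaw -6 | 
0.1 -165 [ 514. -169.   28.] r 541.0 yaw 0 | 0.1 -130 [ 514. -134.   28.] r 531.0 yaw 0 | 
0 -165 [ 531. -181.   28.] r 561.0 yaw 5 | 0 -130 [ 528. -146.   28.] r 548.0 yaw 5 | 
flask 0.86 [482. 472.  68.] 192.0
flask 0.36 [574.  -9.  25.] 186.0
wash_bottle 0.84 [589. 484. 112.] 193.0
tub 0.57 [680. 409.  81.] 90.0
red_jar 0.76 [ 653. -430.   77.] 123.0
spare_dish 0.8 [ 542. -358.    6.] 185.0
spatula 0.61 [ 477. -441.    4.] 28.0
```

```bash
python3 -m pendant '[0,-0.0415,0.0333,0,0,0,255, 0,-0.0415,0.0333,0,0,0,255, 0,-0.0415,0.0333,0,0,0,255, 0,-0.0415,0.0333,0,0,0,255, 0,-0.0415,0.0333,0,0,0,255, 0,-0.0415,0.0333,0,0,0,255, 0,-0.0415,0.0333,0,0,0,255, 0,-0.0415,0.0333,0,0,0,255, 0.01,-0.0415,0.0333,0,0,0,255, 0.01,-0.0415,0.0333,0,0,0,255, 0.02,-0.0415,0.0333,0,0,0,255, 0.02,-0.0415,0.0333,0,0,0,255]'
```

```text
t: 2.65
ee_pos: [443.9, -23.3, 171.1]
orientation: [0.694, 0.155, 0.687, -0.148]
force: [1.3, 0.4, 0.3]
opening: -0.0
```

```bash
python3 -m pendant '[0,0.0,-0.014,8,0,0,255, 0,0,0,8,0,0,255, 0,0,0,0,0,0,255]'
python3 - <<'E'
from h import *; from fit import tw,sw
p=np.load("p.npy");s=robot.sense();im,d=robot.get_image("wrist");c=cam("wrist")
im=im[:,:,::-1].copy();raw=im.copy()
for P in[tw(p,X) for X in((-115,-185,20),(-115,15,20),(15,-185,20),(15,15,20))]:
    u=proj(c,P)[0];print(u.round());cv2.drawMarker(im,tuple(int(k) for k in np.clip(u,-2000,2000)),(0,255,0),0,14,2)
u=proj(c,s["ee_pos"])[0];print("tcp",u,s["ee_pos"].round(1) if hasattr(s["ee_pos"],'round') else s["ee_pos"]);cv2.drawMarker(im,tuple(int(k) for k in u),(0,0,255),0,14,2)
cv2.imwrite("pics/w1.png",im);np.save("w1.npy",raw);np.save("w1d.npy",d)
import pickle;pickle.dump(c,open("w1c.pkl","wb"))
E
```

```text
t: 3.02
ee_pos: [431.0, -24.2, 170.1]
orientation: [0.664, 0.255, 0.658, -0.249]
force: [0.6, -0.0, -0.8]
opening: 0.2
[286. 270.]
[517. 264.]
[293. 395.]
[497. 389.]
tcp [322.20592796 301.21342912] [431.  -24.2 170.1]
```

View pics/w1.png

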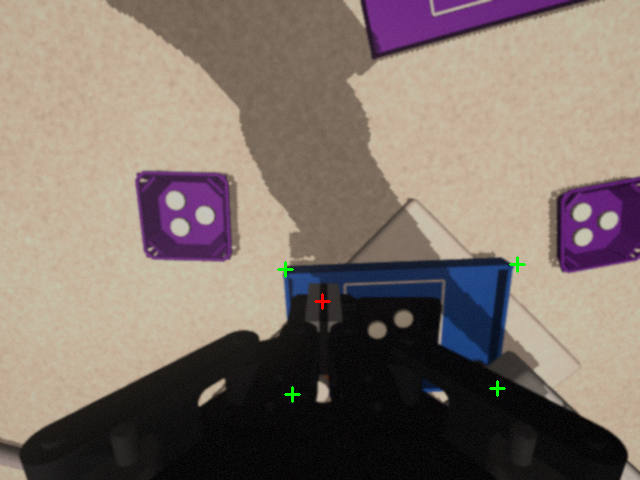

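The wrist view shows the tray's front wall from (285,264) to (508,259) and the slab's front-left corner at (411,200). The model is within a few pixels, so I'll refine with these.

```bash
python3 - <<'E'
from h import *; from fit import tw,sw
import pickle
p=np.load("p.npy");c=pickle.load(open("w1c.pkl","rb"))
E=onz(c,[(285,264),(508,259)],40);print(E.round(1),np.linalg.norm(E[1]-E[0]).round(1),"wall dir yaw",np.degrees(np.arctan2(*(E[0]-E[1])[[1,0]])).round(1))
print("model",tw(p,(-115,-185,20)).round(1),tw(p,(-115,15,20)).round(1))
print("slab corner",onz(c,[(411,200)],20).round(1),sw(p,(-130,160,20)).round(1))
g=np.load("w1.npy").astype(int);d=np.load("w1d.npy")
for u in(350,400,450): print(u,[(v,g[v,u].tolist(),round(float(d[v,u]))) for v in range(254,284,3)])
E
```

```text
[[433.1 -67.3  40. ]
 [557.7  78.5  40. ]] 191.8 wall dir yaw -130.5
model [437.3 -70.2  40. ] [567.3  81.8  40. ]
slab corner [[467.3  48.7  20. ]] [468.6  54.3  20. ]
350 [(254, [88, 103, 119], 330), (257, [88, 98, 111], 332), (260, [57, 65, 74], 317), (263, [53, 52, 52], 311), (266, [44, 26, 20], 304), (269, [46, 27, 22], 297), (272, [75, 41, 24], 292), (275, [78, 45, 25], 293), (278, [78, 45, 24], 312), (281, [75, 42, 25], 313)]
400 [(254, [98, 111, 128], 309), (257, [98, 112, 126], 311), (260, [88, 94, 108], 310), (263, [43, 28, 22], 307), (266, [41, 24, 17], 299), (269, [58, 32, 20], 293), (272, [74, 39, 24], 293), (275, [78, 40, 24], 311), (278, [80, 41, 23], 310), (281, [87, 81, 87], 311)]
450 [(254, [164, 184, 198], 310), (257, [160, 180, 193], 309), (260, [59, 47, 43], 307), (263, [53, 36, 26], 301), (266, [69, 42, 28], 294), (269, [125, 68, 32], 293), (272, [118, 65, 34], 311), (275, [112, 61, 33], 312), (278, [81, 42, 17], 312), (281, [75, 40, 18], 312)]
```

```bash
python3 -m pendant '[0.04,0,0,0,0,0,255, 0.04,0,0,0,0,0,255, 0.035,0,0,0,0,0,255, 0.022,0,0,0,0,0,255, 0.004,0,0,0,0,0,255, 0,0,0,0,0,0,255]'; python3 -c "
from h import *
s=robot.sense();q=s['orientation'];print(R.from_quat(np.r_[q[1:],q[0]]).as_matrix().round(3).tolist(),np.round(s['qpos'],2))"
```

```text
t: 3.82
ee_pos: [436.6, -20.0, 27.2]
orientation: [0.669, 0.248, 0.659, -0.239]
force: [0.3, 0.5, -1.1]
opening: 0.3
[[0.017, 0.646, 0.763], [0.008, 0.763, -0.647], [-1.0, 0.017, 0.008]] [-0.14  0.57  0.12  2.28 -0.27  0.28  1.09]
```

```bash
python3 -m pendant '[-0.002,0,0.006,0,0,0,255, 0,0,0.005,0,0,0,255, 0,0,0.004,0,0,0,255, 0,0,0.003,0,0,0,255, 0,-0.001,0.003,0,0,0,255, 0,-0.002,0.003,-1,0,0,255]';python3 -m pendant '[0,-0.003,0.0035,-1,0,0,255, 0,-0.003,0.004,-1.5,0,0,255, 0,-0.0035,0.004,-1.5,0,0,255, 0,-0.0035,0.004,-1.5,0,0,255, 0,-0.0035,0.004,-1.5,0,0,255]'
python3 -c "
from h import *
im,d=robot.get_image('wrist');cv2.imwrite('pics/w2.png',im[200:480,:,::-1])
s=robot.sense();q=s['orientation'];print(R.from_quat(np.r_[q[1:],q[0]]).as_matrix().round(3).tolist(),np.round(s['qpos'],2))"
```

```text
t: 4.58
ee_pos: [455.6, -38.3, 32.1]
orientation: [0.673, 0.242, 0.66, -0.231]
force: [-1.6, 4.3, 2.7]
opening: 0.2
t: 5.2
ee_pos: [460.5, -63.6, 31.7]
orientation: [0.686, 0.197, 0.675, -0.187]
force: [-0.7, 3.7, 1.1]
opening: 0.2
[[0.019, 0.522, 0.853], [0.009, 0.853, -0.522], [-1.0, 0.018, 0.012]] [-0.01  0.58  0.09  2.21 -0.17  0.34  1.24]
```

View pics/w2.png

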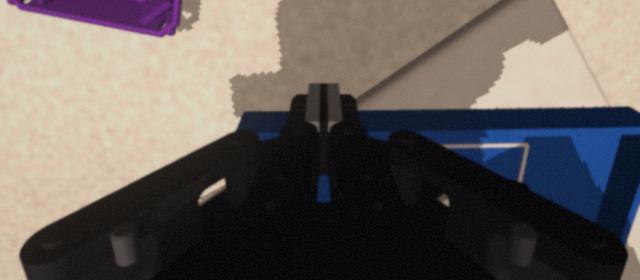

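```bash
python3 -m pendant '[0,-0.0033,0.0045,-1.5,-3,0,255, 0.0002,-0.0033,0.0045,-1.5,-3,0.1,255, 0.0004,-0.0033,0.0045,-1.5,-3,0.2,255, 0.0006,-0.0033,0.0045,-1.5,-3,0.2,255, 0.0008,-0.0033,0.0044,-1.5,-3,0.3,255, 0.001,-0.0033,0.0043,-1.5,-3,0.4,255]'
cat > st.py <<'E'
from h import *
s=robot.sense();q=s['orientation'];M=R.from_quat(np.r_[q[1:],q[0]]).as_matrix()
p=np.load('p.npy');P=R.from_euler('z',-p[2]).as_matrix()@(s['ee_pos']-np.array([p[0],p[1],0]))
y=np.arctan2(-M[0,1],M[1,1])
print("tool yaw",np.degrees(y).round(1),"tray-swing equiv",np.degrees(p[2]-y).round(1),"lean",np.degrees(np.arcsin(-M[2,0])-np.pi/2).round(1),"roll y.z",M[2,1].round(3),"TCP in stand",P.round(1))
print("force tool",(M.T@s['force']).round(1),np.round(s['qpos'],2),s['t'])
E
python3 st.py
```

```text
t: 6.0
ee_pos: [471.6, -84.3, 41.3]
orientation: [0.754, 0.142, 0.621, -0.16]
force: [5.7, 5.1, 0.0]
opening: -0.4
tool yaw -24.7 tray-swing equiv 30.1 lean -10.9 roll y.z 0.016 TCP in stand [-140.1   21.7   41.3]
force tool [0.6 7.  3. ] [-0.22  0.58  0.38  2.33 -1.09  0.17  2.29] 6.0
```

```bash
cat > kin.py <<'E'
from h import *
from scipy.optimize import least_squares
ax="zyzyzyz";sg=[-1,1,-1,1,-1,1,-1]
def fk(q,L):
    M=np.eye(3);p=np.zeros(3)
    Ms=[]
    for i in range(7):
        M=M@R.from_euler(ax[i],sg[i]*q[i]).as_matrix();Ms.append(M)
    d1,d3,d5,d7,a,b=L
    p=np.array([0,0,d1])+Ms[1]@[a,0,d3]+Ms[3]@[-a,0,d5]+Ms[5]@[b,0,0]+Ms[6]@[0,0,d7]
    return M,p,Ms
D=[([-1.215,.576,.025,1.437,-.015,1.129,-.057],[287.38,610.771,231.289],[.69006524,.15424791,.69009414,-.15423238]),
([-.14,.57,.12,2.28,-.27,.28,1.09],[436.6,-20,27.2],[.669,.248,.659,-.239]),
([-.01,.58,.09,2.21,-.17,.34,1.24],[460.5,-63.6,31.7],[.686,.197,.675,-.187]),
([-.22,.58,.38,2.33,-1.09,.17,2.29],[471.6,-84.3,41.3],[.754,.142,.621,-.16])]
Q=lambda q:R.from_quat(np.r_[q[1:],q[0]]).as_matrix()
C0=fk(D[0][0],np.zeros(6))[0].T@Q(D[0][2])
C0=np.round(C0)
L=least_squares(lambda L:np.concatenate([fk(q,L)[1]-p for q,p,_ in D]+[[.02*L[5],.02*L[4]]]),[300,400,400,250,0,0]).x
if __name__=="__main__":
    s=robot.sense();D.append((s["qpos"],s["ee_pos"],s["orientation"]))
    print(C0,L.round(1))
    for q,p,o in D:
        M,pp,_=fk(q,L);print(np.degrees(np.linalg.norm(R.from_matrix((M@C0).T@Q(o)).as_rotvec())).round(1),(pp-p).round(1))
E
python3 kin.py
```

```text
[[-0. -1. -0.]
 [ 0.  0. -1.]
 [ 1. -0.  0.]] [435.  496.9 394.2 450.6   3.1 -43.2]
0.0 [-42.4  17.1   2.3]
0.4 [ 2.9 33.2 -0.6]
0.4 [ 2.7 32.2 -0.9]
0.3 [ -9.  -13.7  -0.7]
0.0 [ -8.5 -10.6   0.4]
```

```bash
python3 - <<'E'
s=open("kin.py").read()
s=s.replace("d1,d3,d5,d7,a,b=L","d1,d3,d5,d7,a,l1,l3,l5=L").replace("p=np.array([0,0,d1])+Ms[1]@[a,0,d3]+Ms[3]@[-a,0,d5]+Ms[5]@[b,0,0]","p=Ms[0]@[a,l1,d1]+Ms[2]@[0,l3,d3]+Ms[4]@[0,l5,d5]").replace("np.zeros(6)","np.zeros(8)")
s=s.replace("[[.02*L[5],.02*L[4]]]","[.02*(L-L0)]").replace("[300,400,400,250,0,0]","L0").replace("L=least","L0=np.array([317,400,400,330,81,-192.5,168.5,-136.3])\nL=least")
open("kin.py","w").write(s)
E
python3 kin.py; sed -i 's/-192.5,168.5,-136.3/192.5,-168.5,136.3/' kin.py; python3 kin.py
```

```text
[[-0. -1. -0.]
 [ 0.  0. -1.]
 [ 1. -0.  0.]] [388.8 487.  391.5 398.7  54.1  -9.8 -29.2  -6.8]
0.0 [-1.2  0.   0.2]
0.4 [2.4 3.  1. ]
0.4 [-1.5 -3.2  0.3]
0.3 [-0.7 -0.9 -1.5]
0.0 [-0.5  2.  -0.4]
[[-0. -1. -0.]
 [ 0.  0. -1.]
 [ 1. -0.  0.]] [395.9 496.  391.4 414.1  49.9  -0.7 -37.3  -7.7]
0.0 [-1.1  0.4 -0.5]
0.4 [2.2 3.2 0.9]
0.4 [-1.4 -3.1  0. ]
0.3 [-1.  -1.2 -0.4]
0.0 [-0.8  1.7  0.7]
```

```bash
cat > ik.py <<'E'
from kin import *
lo=np.array([-2.76,-.34,-1.52,.19,-1.09,.17,-2.82]);hi=np.array([2.76,2.15,1.57,2.46,4.23,1.99,2.82])
pp=np.load('p.npy');S=R.from_euler('z',pp[2]).as_matrix();s0=np.array([pp[0],pp[1],0])
def tool(q):
    M,p,_=fk(q,L);return M@C0,p
def solve(P,lx,roll,seeds,lyr=(-.6,.6),m=.03):
    # P stand position, lx: wanted tool-x comp along stand x; returns solutions
    T=s0+S@np.array(P,float);out=[]
    for q0 in seeds:
        def f(q):
            M,p=tool(q);x=S.T@M[:,0];z=S.T@M[:,2]
            r=[*(p-T)/5,50*min(0,x[0]-lx),20*max(0,x[0]-lx-.15),20*max(0,x[1]-lyr[1]),20*min(0,x[1]-lyr[0]),50*max(0,x[2]+.6)]
            if roll: r.append(5*max(0,.7-abs(z[0])*0-z[0]))
            return np.r_[r,.02*(q-q0)]
        s=least_squares(f,np.clip(q0,lo+m,hi-m),bounds=(lo+m-1e-9,hi-m+1e-9))
        out.append((s.cost,s.x))
    return sorted(out,key=lambda a:a[0])
if __name__=="__main__":
    rng=np.random.default_rng(0);cur=np.array(robot.sense()["qpos"])
    seeds=[cur]+[lo+(hi-lo)*rng.random(7) for _ in range(60)]
    for roll in(1,0):
      for c,q in solve((-87,-65,31),.44,roll,seeds)[:8]:
        M,p=tool(q);print(roll,round(c,3),q.round(2),"x",(S.T@M[:,0]).round(2),"z",(S.T@M[:,2]).round(2))
E
python3 ik.py
```

```text
1 0.0 [ 1.46  1.19 -1.04  2.12  0.56  0.2   2.14] x [ 0.59  0.44 -0.68] z [ 0.76 -0.02  0.65]
1 0.0 [ 1.25  1.07 -0.62  1.97 -0.81  0.53 -2.67] x [ 0.57  0.56 -0.6 ] z [0.7  0.05 0.71]
1 0.0 [ 1.1   0.99 -0.5   1.88 -0.67  0.66 -2.75] x [ 0.44  0.59 -0.67] z [0.7  0.24 0.67]
1 0.0 [ 0.86  0.83 -0.23  2.02 -1.06  0.6   2.55] x [ 0.44  0.45 -0.77] z [ 0.7  -0.71 -0.02]
1 0.0 [ 1.16  1.02 -0.6   1.87 -0.55  0.63  2.07] x [ 0.44  0.6  -0.67] z [ 0.7  -0.7  -0.16]
1 0.0 [-0.19  1.33  1.15  2.43  4.12  1.56 -1.74] x [ 0.57  0.01 -0.82] z [0.7  0.52 0.49]
1 0.0 [ 0.09  0.69  0.28  2.43  3.61  0.49 -0.98] x [ 0.44 -0.13 -0.89] z [0.7  0.67 0.25]
1 0.0 [-0.1   1.23  1.02  2.43  4.13  1.48 -1.68] x [ 0.59  0.03 -0.81] z [0.7  0.48 0.53]
0 0.0 [ 1.35  1.13 -0.76  2.   -0.61  0.42 -1.97] x [ 0.59  0.54 -0.6 ] z [0.13 0.67 0.73]
0 0.0 [ 1.28  1.1  -0.79  1.87 -0.24  0.57 -0.47] x [ 0.44  0.6  -0.67] z [-0.88  0.13 -0.46]
0 0.0 [ 1.46  1.19 -1.04  2.12  0.56  0.2   2.14] x [ 0.59  0.44 -0.68] z [ 0.76 -0.02  0.65]
0 0.0 [ 1.15  1.04 -0.48  1.91 -0.86  0.67  1.22] x [ 0.53  0.6  -0.6 ] z [-0.23 -0.58 -0.78]
0 0.0 [ 1.31  1.13 -0.86  1.87 -0.11  0.56 -0.4 ] x [ 0.44  0.6  -0.67] z [-0.83 -0.01 -0.56]
0 0.0 [-0.18  1.46  1.23  2.43  4.11  1.75 -0.81] x [ 0.59  0.03 -0.81] z [0.03 1.   0.06]
0 0.0 [ 1.15  1.02 -0.57  1.87 -0.58  0.64 -2.35] x [ 0.44  0.6  -0.67] z [0.36 0.57 0.74]
0 0.0 [-0.18  1.42  1.26  2.37  4.2   1.69 -1.16] x [ 0.55  0.06 -0.83] z [0.26 0.93 0.24]
```

```bash
cat > path.py <<'E'
from ik import *
q=np.array(robot.sense()["qpos"])
def step(P,lx,ly,q0,w=.15):
    T=s0+S@np.array(P,float)
    def f(q):
        M,p=tool(q);x=S.T@M[:,0]
        return np.r_[(p-T)/3,10*(x[0]-lx),10*(x[1]-ly),10*max(0,x[2]+.5),w*(q-q0)]
    r=least_squares(f,np.clip(q0,lo+.02,hi-.02),bounds=(lo+.019,hi-.019));return r.x
def rep(q,tag):
    M,p=tool(q);P=S.T@(p-s0);print(tag,q.round(2),"P",P.round(),"x",(S.T@M[:,0]).round(2),"z",(S.T@M[:,2]).round(2))
if __name__=="__main__":
    rep(q,"now")
    for ly in(.1,.2,.3,.4):
        q=step((-185,30,60),.15,ly,q);rep(q,"off")
    th0=.55
    for th in(.55,.45,.35,.25,.15,.05,0):
        c,s=np.cos(th),np.sin(th);tx,ty=-128,-150
        P=(40+c*tx+s*ty,85-s*tx+c*ty,32)
        q=step(P,.15+.3*(1-th/th0),.42,q);rep(q,th)
E
python3 path.py
```

```text
now [-0.22  0.58  0.38  2.33 -1.09  0.17  2.29] P [-141.   24.   42.] x [ 0.17 -0.08 -0.98] z [ 0.85 -0.5   0.19]
off [-0.05  0.52  0.41  2.35 -1.06  0.4   2.29] P [-185.   30.   60.] x [ 0.15  0.1  -0.98] z [ 0.77 -0.63  0.05]
off [ 0.05  0.55  0.4   2.31 -1.06  0.53  2.29] P [-185.   30.   60.] x [ 0.15  0.2  -0.97] z [ 0.73 -0.69 -0.03]
off [ 0.15  0.6   0.39  2.25 -1.05  0.66  2.29] P [-185.   30.   60.] x [ 0.15  0.3  -0.94] z [ 0.7  -0.71 -0.11]
off [ 0.24  0.66  0.38  2.2  -1.03  0.78  2.29] P [-185.   30.   60.] x [ 0.15  0.4  -0.9 ] z [ 0.67 -0.71 -0.2 ]
0.55 [ 0.25  0.75  0.33  2.1  -1.06  0.79  2.29] P [-148.   24.   32.] x [ 0.15  0.42 -0.9 ] z [ 0.68 -0.7  -0.21]
0.45 [ 0.36  0.74  0.24  2.1  -1.07  0.74  2.29] P [-141.    6.   32.] x [ 0.2   0.42 -0.88] z [ 0.65 -0.74 -0.2 ]
0.35 [ 0.49  0.74  0.12  2.1  -1.07  0.69  2.29] P [-132.  -12.   32.] x [ 0.26  0.42 -0.87] z [ 0.62 -0.76 -0.18]
0.25 [ 0.61  0.74 -0.    2.1  -1.07  0.64  2.29] P [-121.  -29.   32.] x [ 0.31  0.42 -0.85] z [ 0.59 -0.79 -0.17]
0.15 [ 0.73  0.76 -0.12  2.08 -1.07  0.59  2.29] P [-109.  -44.   32.] x [ 0.37  0.42 -0.83] z [ 0.56 -0.81 -0.16]
0.05 [ 0.84  0.8  -0.24  2.07 -1.07  0.54  2.29] P [-95. -58.  32.] x [ 0.42  0.42 -0.8 ] z [ 0.53 -0.83 -0.16]
0 [ 0.9   0.82 -0.3   2.06 -1.07  0.51  2.29] P [-88. -65.  32.] x [ 0.45  0.42 -0.79] z [ 0.51 -0.84 -0.16]
```

```bash
cat > rows.py <<'E'
from path import *
from scipy.spatial.transform import Slerp
def rows(P1,M1,N,P0=None,M0=None):
    s=robot.sense();p0=np.array(s["ee_pos"]) if P0 is None else P0;M=Q(s["orientation"]) if M0 is None else M0
    p1=s0+S@np.array(P1,float);sl=Slerp([0,1],R.from_matrix([M,M1]))
    out=[]
    for k in range(N):
        a,b=k/N,(k+1)/N;Ra=sl(a).as_matrix();Rb=sl(b)
        out.append(np.r_[(Ra.T@((p1-p0)/N/1000)).round(4),np.degrees((R.from_matrix(Ra.T)*Rb).as_rotvec()).round(1),255])
    print(", ".join(",".join(f"{v:g}" for v in r) for r in out))
    return p1,M1
E
python3 - <<'E'
from rows import *
q=np.array(robot.sense()["qpos"])
for ly in(.1,.2,.3,.4): q=step((-185,30,60),.15,ly,q)
rep(q,"t");rows((-185,30,60),tool(q)[0],6)
E
```

```text
t [ 0.24  0.66  0.38  2.2  -1.03  0.78  2.29] P [-185.   30.   60.] x [ 0.15  0.4  -0.9 ] z [ 0.67 -0.71 -0.2 ]
-0.0045,-0.0025,-0.0064,3.5,3.1,3.6,255, -0.0043,-0.0026,-0.0065,3.5,3.1,3.6,255, -0.0041,-0.0028,-0.0066,3.5,3.1,3.6,255, -0.0039,-0.0029,-0.0066,3.5,3.1,3.6,255, -0.0037,-0.0031,-0.0067,3.5,3.1,3.6,255, -0.0035,-0.0033,-0.0067,3.5,3.1,3.6,255
```

```bash
python3 -m pendant '[0,0,-0.008,0,0,0,255, -0.005,-0.003,-0.008,0,0,0,255, -0.0045,-0.0025,-0.0064,3.5,3.1,3.6,255, -0.0043,-0.0026,-0.0065,3.5,3.1,3.6,255, -0.0041,-0.0028,-0.0066,3.5,3.1,3.6,255, -0.0039,-0.0029,-0.0066,3.5,3.1,3.6,255, -0.0037,-0.0031,-0.005,3.5,3.1,3.6,255, -0.0035,-0.0033,-0.005,3.5,3.1,3.6,255]'; python3 - <<'E'
from rows import *
s=robot.sense();rep(np.array(s["qpos"]),"now");M=Q(s["orientation"]);print((S.T@(s["ee_pos"]-s0)).round(),(S.T@M[:,0]).round(2),(S.T@M[:,2]).round(2),np.round(s["force"],1))
E
```

```text
t: 7.0
ee_pos: [412.9, -75.5, 68.4]
orientation: [0.614, 0.431, 0.653, -0.108]
force: [0.7, 0.3, 0.5]
opening: 0.3
now [ 0.21  0.6   0.36  2.28 -1.08  0.76  2.26] P [-197.   68.   75.] x [ 0.17  0.42 -0.89] z [ 0.64 -0.73 -0.22]
[-198.   36.   68.] [ 0.17  0.42 -0.89] [ 0.64 -0.73 -0.22] [0.7 0.3 0.5]
```

```bash
python3 - <<'E'
from h import *
s=robot.sense();l=f"([{','.join(map(str,np.round(s['qpos'],4)))}],[{','.join(map(str,np.round(s['ee_pos'],1)))}],[{','.join(map(str,np.round(s['orientation'],4)))}])]"
t=open("kin.py").read();i=t.index("[.754,.142,.621,-.16])]")+len("[.754,.142,.621,-.16])")
t=t[:i]+",\n"+l+t[i+1:];t=t.replace(".02*(L-L0)",".005*(L-L0)");open("kin.py","w").write(t)
for n in("side","wrist","scene"):
    im,d=robot.get_image(n);cv2.imwrite(f"pics/{n}3.png",im[:,:,::-1])
a=cv2.resize(cv2.imread("pics/side3.png")[200:320,280:440],None,fx=3,fy=3,interpolation=2)
b=cv2.resize(cv2.imread("pics/wrist3.png"),None,fx=.6,fy=.6)
b=cv2.copyMakeBorder(b,0,a.shape[0]-b.shape[0],0,0,0) if b.shape[0]<a.shape[0] else b[:a.shape[0]]
cv2.imwrite("pics/c3.png",cv2.resize(np.hstack([a,b]),(792,330)) if 0 else np.hstack([a,b])[:, :]);print(np.hstack([a,b]).shape)
E
python3 kin.py
python3 -c "
import cv2;i=cv2.imread('pics/c3.png');cv2.imwrite('pics/c3.png',cv2.resize(i,(800,int(i.shape[0]*800/i.shape[1]))))"
```

```text
(360, 864, 3)
[[-0. -1. -0.]
 [ 0.  0. -1.]
 [ 1. -0.  0.]] [ 2.207e+02  6.403e+02  3.917e+02  3.593e+02 -2.980e+01 -1.110e+01
 -3.460e+01  5.000e-01]
0.0 [-1.8  0.1 -0.1]
0.4 [2.4 2.9 1.5]
0.4 [-0.7 -3.1 -0.1]
0.3 [-1.2 -1.7 -1. ]
0.0 [ 0.1  0.2 -0.4]
0.0 [ 0.1  0.3 -0.3]
```

View pics/c3.png

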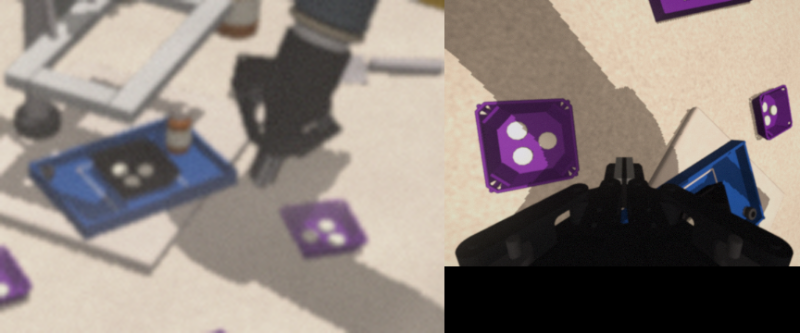

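```bash
python3 - <<'E'
from fit import *
p=np.load("p.npy");U=lambda u,v:(280+u/2.778,200+v/2.778)
T2=[(U(237,173),(-115,-185,20)),(U(88,233),(-115,15,20)),(U(190,116),(15,-185,20))]
f=lambda t:np.concatenate([proj(C["side"],tw([*p[:3],t[0]],X))[0]-uv for uv,X in T2])
r=least_squares(f,[.55]);print(r.x,f(r.x).round(1))
t=r.x[0];P=np.array(tw([*p[:3],t],(-115,-150,0)));S=rz(p[2]);print("wall pt stand",(S.T@(P-[p[0],p[1],0])).round())
E
python3 - <<'E'
from rows import *
q=np.array(robot.sense()["qpos"]);th0=.52
def tgt(th,tx=-128,ty=-150,z=33):
    c,s=np.cos(th),np.sin(th);return (40+c*tx+s*ty,85-s*tx+c*ty,z)
P=None
for i,(th,tx,N) in enumerate([(th0,-145,4),(th0-.02,-130,3),(.35,-128,8),(.2,-128,8),(.08,-128,6),(.0,-128,6)]):
    q=step(tgt(th,tx,z=34),.2+.28*(1-th/th0),.42,q);rep(q,th)
E
```

```text
[0.6010145] [ 0.2  0.9 -2.8 -2.2 -3.9  0.1]
wall pt stand [-140.   26.   20.]
0.52 [ 0.41  0.65  0.05  2.23 -1.07  0.59  2.27] P [-160.   27.   34.] x [ 0.2   0.42 -0.89] z [ 0.68 -0.71 -0.19]
0.5 [ 0.42  0.66  0.05  2.2  -1.05  0.61  2.27] P [-146.   16.   34.] x [ 0.21  0.42 -0.88] z [ 0.69 -0.71 -0.17]
0.35 [ 0.59  0.68 -0.11  2.19 -1.07  0.54  2.27] P [-132.  -12.   34.] x [ 0.29  0.42 -0.86] z [ 0.64 -0.76 -0.15]
0.2 [ 0.78  0.71 -0.3   2.17 -1.07  0.46  2.27] P [-115.  -37.   34.] x [ 0.37  0.42 -0.83] z [ 0.6  -0.79 -0.13]
0.08 [ 0.91  0.75 -0.45  2.16 -1.07  0.39  2.27] P [-100.  -54.   34.] x [ 0.44  0.42 -0.8 ] z [ 0.57 -0.82 -0.12]
0.0 [ 0.99  0.79 -0.55  2.15 -1.07  0.34  2.27] P [-88. -65.  34.] x [ 0.48  0.42 -0.77] z [ 0.54 -0.83 -0.11]
```

```bash
cat > plan.py <<'E'
import sys
from rows import *
def tgt(th,tx=-128,ty=-150,z=34):
    c,s=np.cos(th),np.sin(th);return (40+c*tx+s*ty,85-s*tx+c*ty,z)
# args: th tx z lx ly N [more groups]
s=robot.sense();q=np.array(s["qpos"]);M=Q(s["orientation"]);x=S.T@M[:,0];c=np.clip
print("now P",(S.T@(s["ee_pos"]-s0)).round(1),"x",x.round(2),"z",(S.T@M[:,2]).round(2),"F stand",(S.T@s["force"]).round(1),"q",q.round(2),"kin err",(tool(q)[1]-s["ee_pos"]).round(1),s["t"])
P0=np.array(s["ee_pos"]);a=list(map(float,sys.argv[1:]))
for i in range(0,len(a),6):
    th,tx,z,lx,ly,N=a[i:i+6];T=tgt(th,tx,z=z)
    q=step(T,lx,ly,q);rep(q,"->");P0,M=rows(T,tool(q)[0],int(N),P0,M)
E
python3 plan.py .57 -152 34 .2 .42 5 .55 -128 33 .22 .42 6
```

```text
now P [-198.    34.9   67.6] x [ 0.16  0.41 -0.9 ] z [ 0.64 -0.73 -0.22] F stand [ 0.5 -0.6 -0.6] q [ 0.21  0.6   0.36  2.28 -1.08  0.76  2.27] kin err [ 0.1  0.3 -0.3] 7.15
-> [ 0.46  0.64 -0.05  2.27 -1.07  0.52  2.27] P [-169.   41.   34.] x [ 0.2   0.42 -0.89] z [ 0.69 -0.7  -0.18]
0.0075,0.0024,0.0044,-0.8,-0.2,0.4,255, 0.0075,0.0023,0.0044,-0.8,-0.2,0.4,255, 0.0075,0.0022,0.0044,-0.8,-0.2,0.4,255, 0.0075,0.0021,0.0044,-0.8,-0.2,0.4,255, 0.0076,0.002,0.0044,-0.8,-0.2,0.4,255
-> [ 0.47  0.66 -0.04  2.22 -1.05  0.55  2.27] P [-148.   24.   33.] x [ 0.22  0.42 -0.88] z [ 0.7  -0.7  -0.16]
-0.0003,0.0008,0.0044,-0.1,-0.1,0.2,255, -0.0003,0.0008,0.0044,-0.1,-0.1,0.2,255, -0.0003,0.0008,0.0044,-0.1,-0.1,0.2,255, -0.0003,0.0008,0.0044,-0.1,-0.1,0.2,255, -0.0003,0.0008,0.0045,-0.1,-0.1,0.2,255, -0.0003,0.0008,0.0045,-0.1,-0.1,0.2,255
```

```bash
python3 -m pendant '[0.0075,0.0024,0.0044,-0.8,-0.2,0.4,255, 0.0075,0.0023,0.0044,-0.8,-0.2,0.4,255, 0.0075,0.0022,0.0044,-0.8,-0.2,0.4,255, 0.0075,0.0021,0.0044,-0.8,-0.2,0.4,255, 0.0076,0.002,0.0044,-0.8,-0.2,0.4,255, 0,0,0.003,0,0,0,255]'; python3 plan.py .55 -128 33 .24 .42 6 .4 -128 33 .28 .42 8
```

```text
t: 7.9
ee_pos: [445.6, -64.9, 33.5]
orientation: [0.639, 0.414, 0.643, -0.08]
force: [0.2, 0.1, 0.2]
opening: -0.1
now P [-164.1   43.5   33.5] x [ 0.2   0.41 -0.89] z [ 0.69 -0.7  -0.17] F stand [0.3 0.1 0.2] q [ 0.45  0.65 -0.06  2.26 -1.07  0.51  2.26] kin err [ 3.  -1.  -2.5] 7.9
-> [ 0.52  0.66 -0.1   2.23 -1.07  0.51  2.26] P [-148.   24.   33.] x [ 0.24  0.42 -0.88] z [ 0.68 -0.72 -0.16]
-0.0007,-0,0.0042,0.2,-0.2,0.4,255, -0.0007,0,0.0042,0.2,-0.2,0.4,255, -0.0007,0,0.0042,0.2,-0.2,0.4,255, -0.0007,0,0.0042,0.2,-0.2,0.4,255, -0.0007,0.0001,0.0042,0.2,-0.2,0.4,255, -0.0006,0.0001,0.0042,0.2,-0.2,0.4,255
-> [ 0.58  0.67 -0.11  2.2  -1.07  0.53  2.26] P [-136.   -3.   33.] x [ 0.28  0.42 -0.86] z [ 0.64 -0.75 -0.16]
-0.0011,-0.0009,0.0034,0.3,-0.2,0.2,255, -0.0011,-0.0009,0.0034,0.3,-0.2,0.2,255, -0.0011,-0.0009,0.0034,0.3,-0.2,0.2,255, -0.0011,-0.0008,0.0034,0.3,-0.2,0.2,255, -0.0011,-0.0008,0.0034,0.3,-0.2,0.2,255, -0.0011,-0.0008,0.0034,0.3,-0.2,0.2,255, -0.0011,-0.0008,0.0035,0.3,-0.2,0.2,255, -0.0011,-0.0008,0.0035,0.3,-0.2,0.2,255
```

```bash
python3 -m pendant '[-0.0007,0,0.0042,0.2,-0.2,0.4,255, -0.0007,0,0.0042,0.2,-0.2,0.4,255, -0.0007,0,0.0035,0.2,-0.2,0.4,255, -0.0007,0,0.003,0.2,-0.2,0.4,255, -0.0007,0.0001,0.003,0.2,-0.2,0.4,255, -0.0006,0.0001,0.003,0.2,-0.2,0.4,255,-0.0006,0.0001,0.003,0.2,-0.2,0.2,255]'; python3 plan.py .45 -128 33 .28 .42 6 .35 -128 33 .32 .42 6
```

```text
t: 8.78
ee_pos: [464.0, -83.1, 34.5]
orientation: [0.645, 0.436, 0.623, -0.079]
force: [-1.4, 0.9, 0.6]
opening: 0.0
now P [-147.5   23.6   34.5] x [ 0.25  0.42 -0.87] z [ 0.67 -0.73 -0.16] F stand [-1.3  1.   0.6] q [ 0.55  0.66 -0.13  2.23 -1.08  0.49  2.26] kin err [ 3.6 -1.7 -3.1] 8.775
-> [ 0.61  0.67 -0.17  2.22 -1.07  0.49  2.26] P [-141.    6.   33.] x [ 0.28  0.42 -0.86] z [ 0.65 -0.75 -0.15]
-0.0007,-0.0009,0.003,0.2,-0.2,0.2,255, -0.0007,-0.0009,0.003,0.2,-0.2,0.2,255, -0.0007,-0.0009,0.003,0.2,-0.2,0.2,255, -0.0007,-0.0009,0.003,0.2,-0.2,0.2,255, -0.0007,-0.0009,0.003,0.2,-0.2,0.2,255, -0.0007,-0.0009,0.003,0.2,-0.2,0.2,255
-> [ 0.69  0.68 -0.24  2.21 -1.07  0.47  2.26] P [-132.  -12.   33.] x [ 0.32  0.42 -0.85] z [ 0.62 -0.77 -0.14]
-0.0008,-0.0005,0.0031,0.2,-0.2,0.3,255, -0.0008,-0.0005,0.0031,0.2,-0.2,0.3,255, -0.0008,-0.0004,0.0032,0.2,-0.2,0.3,255, -0.0008,-0.0004,0.0032,0.2,-0.2,0.3,255, -0.0008,-0.0004,0.0032,0.2,-0.2,0.3,255, -0.0008,-0.0004,0.0032,0.2,-0.2,0.3,255
```

Touching lightly now; I push on at the same pace.

```bash
python3 -m pendant '[-0.0005,-0.0008,0.003,0.2,-0.2,0.2,255, -0.0005,-0.0008,0.003,0.2,-0.2,0.2,255, -0.0006,-0.0008,0.0032,0.2,-0.2,0.2,255, -0.0006,-0.0008,0.0032,0.2,-0.2,0.2,255, -0.0007,-0.0008,0.0032,0.2,-0.2,0.2,255, -0.0007,-0.0007,0.0032,0.2,-0.2,0.2,255, -0.0008,-0.0005,0.0032,0.2,-0.2,0.3,255, -0.0008,-0.0005,0.0032,0.2,-0.2,0.3,255]'; python3 plan.py .33 -128 33 .34 .42 6 .22 -128 33 .39 .42 6 .12 -128 33 .44 .42 6
```

```text
t: 9.78
ee_pos: [470.8, -96.7, 33.2]
orientation: [0.643, 0.455, 0.611, -0.077]
force: [-4.0, 4.2, 2.2]
opening: 0.2
now P [-142.1    9.5   33.2] x [ 0.28  0.43 -0.86] z [ 0.65 -0.74 -0.16] F stand [-3.5  4.6  2.2] q [ 0.62  0.68 -0.18  2.22 -1.08  0.49  2.27] kin err [ 4.3 -2.5 -3.9] 9.775
-> [ 0.75  0.69 -0.3   2.21 -1.07  0.43  2.27] P [-130.  -15.   33.] x [ 0.34  0.42 -0.84] z [ 0.62 -0.77 -0.14]
-0.0012,-0.0007,0.0044,0.2,-0.4,0.4,255, -0.0012,-0.0007,0.0044,0.2,-0.4,0.4,255, -0.0011,-0.0006,0.0045,0.2,-0.4,0.4,255, -0.0011,-0.0006,0.0045,0.2,-0.4,0.4,255, -0.0011,-0.0006,0.0045,0.2,-0.4,0.4,255, -0.0011,-0.0006,0.0045,0.2,-0.4,0.4,255
-> [ 0.85  0.72 -0.4   2.19 -1.07  0.4   2.27] P [-118.  -33.   33.] x [ 0.39  0.42 -0.82] z [ 0.59 -0.8  -0.13]
-0.0006,-0,0.0036,0.2,-0.3,0.5,255, -0.0006,0,0.0036,0.2,-0.3,0.5,255, -0.0005,0,0.0036,0.2,-0.3,0.5,255, -0.0005,0,0.0036,0.2,-0.3,0.5,255, -0.0005,0.0001,0.0036,0.2,-0.3,0.5,255, -0.0005,0.0001,0.0036,0.2,-0.3,0.5,255
-> [ 0.94  0.76 -0.51  2.18 -1.07  0.35  2.27] P [-105.  -49.   33.] x [ 0.44  0.42 -0.79] z [ 0.57 -0.82 -0.12]
-0.0002,0.0004,0.0033,0.2,-0.2,0.5,255, -0.0002,0.0004,0.0033,0.2,-0.2,0.5,255, -0.0002,0.0004,0.0033,0.2,-0.2,0.5,255, -0.0002,0.0004,0.0033,0.2,-0.2,0.5,255, -0.0002,0.0004,0.0033,0.2,-0.2,0.5,255, -0.0002,0.0005,0.0033,0.2,-0.2,0.5,255
```

```bash
python3 -m pendant '[-0.0008,-0.0008,0.0045,0.2,-0.4,0.4,255, -0.001,-0.0007,0.005,0.2,-0.4,0.4,255, -0.001,-0.0007,0.005,0.2,-0.4,0.4,255, -0.001,-0.0006,0.005,0.2,-0.4,0.4,255, -0.001,-0.0006,0.005,0.2,-0.4,0.4,255, -0.001,-0.0006,0.005,0.2,-0.4,0.4,255, -0.0006,0,0.005,0.2,-0.3,0.5,255, -0.0006,0,0.005,0.2,-0.3,0.5,255]'; python3 plan.py .22 -128 33 .39 .42 6 .12 -128 33 .44 .42 6 0 -128 33 .49 .42 6
```

```text
t: 10.78
ee_pos: [492.6, -128.4, 31.1]
orientation: [0.653, 0.482, 0.58, -0.076]
force: [-3.5, 2.3, 1.4]
opening: 0.1
now P [-123.3  -24.1   31.1] x [ 0.36  0.43 -0.83] z [ 0.61 -0.78 -0.14] F stand [-3.3  2.6  1.4] q [ 0.77  0.72 -0.31  2.18 -1.08  0.45  2.28] kin err [ 5.2 -4.3 -5.5] 10.775
-> [ 0.85  0.72 -0.4   2.19 -1.07  0.4   2.28] P [-118.  -33.   33.] x [ 0.39  0.42 -0.82] z [ 0.6  -0.79 -0.12]
-0.0006,0.0001,0.0018,-0,-0.2,0.2,255, -0.0006,0.0001,0.0018,-0,-0.2,0.2,255, -0.0006,0.0001,0.0018,-0,-0.2,0.2,255, -0.0006,0.0001,0.0018,-0,-0.2,0.2,255, -0.0006,0.0001,0.0018,-0,-0.2,0.2,255, -0.0006,0.0001,0.0018,-0,-0.2,0.2,255
-> [ 0.94  0.76 -0.51  2.18 -1.07  0.35  2.28] P [-105.  -49.   33.] x [ 0.44  0.42 -0.79] z [ 0.58 -0.81 -0.11]
-0.0002,0.0003,0.0033,0.2,-0.3,0.5,255, -0.0002,0.0003,0.0033,0.2,-0.3,0.5,255, -0.0002,0.0004,0.0033,0.2,-0.3,0.5,255, -0.0002,0.0004,0.0033,0.2,-0.3,0.5,255, -0.0002,0.0004,0.0033,0.2,-0.3,0.5,255, -0.0002,0.0004,0.0033,0.2,-0.3,0.5,255
-> [ 1.02  0.8  -0.59  2.16 -1.07  0.32  2.28] P [-88. -65.  33.] x [ 0.49  0.42 -0.76] z [ 0.55 -0.83 -0.1 ]
0.0001,0.0008,0.0039,0.2,-0.2,0.5,255, 0.0001,0.0008,0.0038,0.2,-0.2,0.5,255, 0.0001,0.0009,0.0038,0.2,-0.2,0.5,255, 0.0002,0.0009,0.0038,0.2,-0.2,0.5,255, 0.0002,0.0009,0.0038,0.2,-0.2,0.5,255, 0.0002,0.0009,0.0038,0.2,-0.2,0.5,255
```

```bash
python3 -m pendant '[-0.001,0.0001,0.0045,0.1,-0.4,0.4,255, -0.0009,0.0001,0.0045,0.1,-0.4,0.4,255, -0.0008,0.0002,0.0045,0.1,-0.4,0.5,255, -0.0007,0.0002,0.0045,0.2,-0.4,0.5,255, -0.0005,0.0003,0.0045,0.2,-0.4,0.5,255, -0.0004,0.0004,0.0045,0.2,-0.4,0.5,255, -0.0003,0.0004,0.0045,0.2,-0.4,0.5,255]'; python3 plan.py .06 -128 33 .47 .42 6 0 -128 33 .5 .42 4 -.02 -128 33 .5 .42 4
python3 - <<'E'
from h import *
o=[]
for n,(y,x) in {"side":(190,270),"scene":(200,210)}.items():
    im,d=robot.get_image(n);o.append(cv2.resize(im[y:y+140,x:x+150,::-1],None,fx=2.66,fy=2.66,interpolation=2))
cv2.imwrite("pics/e.png",np.hstack(o))
E
```

```text
t: 11.65
ee_pos: [515.1, -155.9, 31.6]
orientation: [0.665, 0.504, 0.546, -0.076]
force: [-2.3, 2.1, 0.2]
opening: 0.3
now P [-103.6  -53.7   31.6] x [ 0.43  0.41 -0.8 ] z [ 0.58 -0.81 -0.1 ] F stand [-2.1  2.3  0.2] q [ 0.9   0.76 -0.44  2.15 -1.08  0.38  2.3 ] kin err [ 5.9 -6.4 -7.4] 11.65
-> [ 1.    0.78 -0.57  2.17 -1.07  0.32  2.3 ] P [-97. -57.  33.] x [ 0.47  0.42 -0.78] z [ 0.57 -0.82 -0.1 ]
0.0001,0.0007,0.0011,0,-0.1,0.4,255, 0.0001,0.0007,0.0011,0,-0.1,0.4,255, 0.0001,0.0007,0.0011,0,-0.1,0.4,255, 0.0001,0.0007,0.0011,0,-0.1,0.4,255, 0.0001,0.0007,0.0011,0,-0.1,0.4,255, 0.0001,0.0007,0.0011,0,-0.1,0.4,255
-> [ 1.05  0.81 -0.63  2.16 -1.07  0.29  2.3 ] P [-88. -65.  33.] x [ 0.5   0.42 -0.76] z [ 0.55 -0.83 -0.1 ]
0.0002,0.0007,0.0029,0.2,-0.2,0.5,255, 0.0002,0.0007,0.0029,0.2,-0.2,0.5,255, 0.0002,0.0007,0.0029,0.2,-0.2,0.5,255, 0.0002,0.0007,0.0029,0.2,-0.2,0.5,255
-> [ 1.05  0.81 -0.62  2.15 -1.06  0.3   2.3 ] P [-85. -68.  33.] x [ 0.5   0.42 -0.76] z [ 0.56 -0.82 -0.09]
0.0001,0.0003,0.0009,-0.2,-0,0,255, 0.0001,0.0003,0.0009,-0.2,-0,0,255, 0.0001,0.0003,0.0009,-0.2,-0,0,255, 0.0001,0.0003,0.0009,-0.2,-0,0,255
```

View pics/e.png

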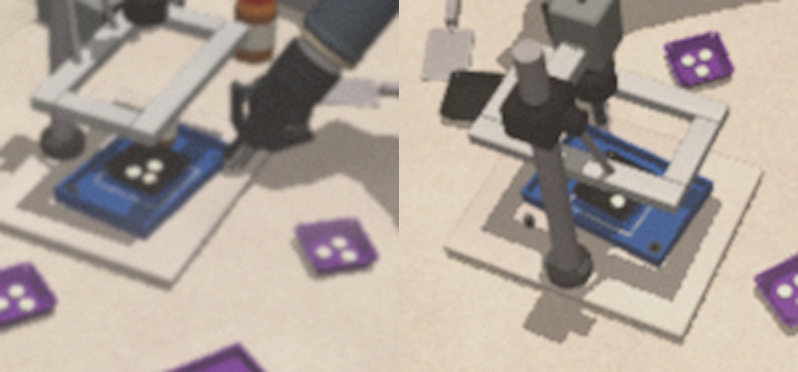

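The tray is nearly home: dish on its square, vial upright, gripper clear of the bars. I finish slowly and watch the force.

```bash
python3 -m pendant '[0,0.0006,0.0035,0.2,-0.3,0.6,255, 0,0.0006,0.0035,0.2,-0.3,0.6,255, 0.0001,0.0006,0.0035,0.2,-0.3,0.6,255, 0.0001,0.0007,0.003,0.2,-0.3,0.6,255, 0.0001,0.0007,0.003,0.2,-0.3,0.6,255]'; python3 plan.py 0 -128 33 .5 .42 4
```

```text
t: 12.38
ee_pos: [528.6, -167.8, 31.6]
orientation: [0.67, 0.524, 0.522, -0.07]
force: [-3.1, 1.8, -0.7]
opening: -0.1
now P [-91.2 -66.7  31.6] x [ 0.49  0.41 -0.77] z [ 0.55 -0.83 -0.09] F stand [-2.9  2.1 -0.7] q [ 1.01  0.81 -0.57  2.14 -1.08  0.32  2.31] kin err [ 6.4 -8.6 -9.5] 12.375
-> [ 1.05  0.81 -0.63  2.16 -1.07  0.29  2.31] P [-88. -65.  33.] x [ 0.5   0.42 -0.76] z [ 0.56 -0.82 -0.09]
0.0003,0.0009,0,-0.2,0,0.3,255, 0.0003,0.0009,0.0001,-0.2,0,0.3,255, 0.0003,0.0009,0.0001,-0.2,0,0.3,255, 0.0003,0.0009,0.0001,-0.2,0,0.3,255
```

```bash
python3 -m pendant '[0.001,0.0015,0.0025,0,0,0,255, 0.001,0.0015,0.0025,0,0,0,255, 0.001,0.0015,0.0025,0,0,0,255]'; python3 -m pendant '[0.001,0.0015,0.0022,0,0,0,255, 0.001,0.0015,0.0022,0,0,0,255]'; python3 -m pendant '[0.001,0.0015,0.002,0,0,0,255, 0.001,0.0015,0.002,0,0,0,255]';python3 st.py
```

```text
t: 12.75
ee_pos: [536.9, -171.4, 31.0]
orientation: [0.669, 0.524, 0.522, -0.071]
force: [-14.8, -0.8, 8.2]
opening: 0.1
t: 13.0
ee_pos: [537.4, -171.2, 30.6]
orientation: [0.667, 0.524, 0.524, -0.071]
force: [-26.4, -5.5, 21.2]
opening: -0.1
t: 13.25
ee_pos: [537.3, -171.3, 30.3]
orientation: [0.665, 0.524, 0.527, -0.071]
force: [-22.1, -5.0, 18.0]
opening: -0.0
tool yaw -55.7 tray-swing equiv 61.2 lean -39.1 roll y.z 0.622 TCP in stand [-82.9 -71.   30.3]
force tool [-25.9  -5.3 -11.9] [ 0.97  0.81 -0.51  2.11 -1.05  0.36  2.26] 13.25
```

```bash
python3 -m pendant '[-0.001,-0.001,-0.001,0,0,0,255]'; python3 - <<'E'
from fit import *
p=np.load("p.npy");p[3]=0;o=[]
for n,(y,x) in {"side":(190,270),"scene":(200,210)}.items():
    im,d=robot.get_image(n);im=im[:,:,::-1].copy();k=2.66
    b=cv2.resize(im[y:y+140,x:x+150],None,fx=k,fy=k,interpolation=2)
    for X in((-115,-185,20),(-115,15,20),(15,-185,20),(15,15,20)):
        u=(proj(C[n],tw(p,X))[0]-[x,y])*k+k/2;cv2.drawMarker(b,tuple(int(a) for a in u),(0,255,0),0,9,1)
    o.append(b)
cv2.imwrite("pics/f.png",np.hstack(o))
E
```

```text
t: 13.38
ee_pos: [535.3, -171.6, 30.8]
orientation: [0.666, 0.524, 0.527, -0.072]
force: [-0.2, -0.7, -0.5]
opening: -0.2
```

View pics/f.png

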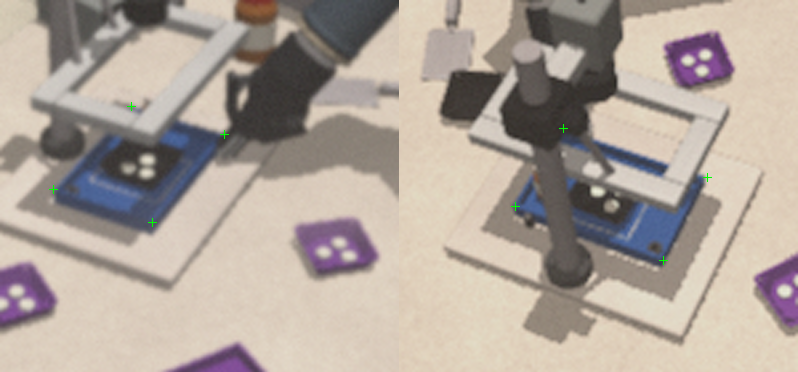

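```bash
python3 -m pendant '[0.0006,0.0009,0.0009,0,0,0,255, 0.0006,0.0009,0.0009,0,0,0,255]'; python3 -m pendant '[-0.0008,-0.001,-0.0009,0,0,0,255, -0.0015,-0.002,-0.0016,0,0,0,255, -0.005,-0.004,-0.003,0,0,0,255, -0.015,-0.005,-0.004,0,0,0,255, -0.03,-0.005,-0.004,0,0,0,255, -0.04,0,0,0,0,0,255, -0.03,0,0,0,0,0,255, 0,0,0,0,0,0,255]'; python3 st.py
python3 - <<'E'
from fit import *
import cv2
o=[];p=np.load("p.npy")
for n,(y,x) in {"side":(190,270),"scene":(200,210)}.items():
    im,d=robot.get_image(n);k=2.66
    o.append(cv2.resize(im[y:y+140,x:x+150,::-1],None,fx=k,fy=k,interpolation=2))
    for t in("dish","vial","tray"):
        for r in robot.silhouettes(n,t)[:3]:
            P,_=mask3(C[n],r["region"],d)
            if len(P):
                m=rz(p[2]).T@(np.median(P,0)-[p[0],p[1],0])-[40,85,20];print(n,t,round(r["score"],2),r["region"].sum(),"tray frame(home)",m.round())
cv2.imwrite("pics/g.png",np.hstack(o))
E
```

```text
t: 13.72
ee_pos: [536.9, -171.5, 30.3]
orientation: [0.665, 0.524, 0.528, -0.072]
force: [-16.1, -4.2, 11.8]
opening: 0.3
t: 14.72
ee_pos: [460.9, -228.2, 120.8]
orientation: [0.666, 0.524, 0.527, -0.073]
force: [-0.3, -0.1, 0.2]
opening: 0.3
tool yaw -55.8 tray-swing equiv 61.2 lean -38.9 roll y.z 0.62 TCP in stand [-164.4 -120.5  120.8]
force tool [-0.3 -0.1 -0.1] [ 1.06  0.6  -0.35  2.1  -0.86  0.66  2.15] 14.725
side dish 0.98 453 tray frame(home) [-309.  -84.  -11.]
side dish 0.93 549 tray frame(home) [-21. 169. -11.]
side dish 0.67 390 tray frame(home) [-48. -89.  13.]
side tray 0.97 1194 tray frame(home) [-66. -45.   5.]
side tray 0.82 3144 tray frame(home) [-277.  253.  -14.]
scene dish 0.73 418 tray frame(home) [-312.  -83.  -12.]
scene dish 0.65 563 tray frame(home) [-27. 169. -11.]
scene dish 0.49 263 tray frame(home) [-31. -95.  10.]
scene tray 0.71 3555 tray frame(home) [-18. -69. 170.]
scene tray 0.68 908 tray frame(home) [-19. -48.   6.]
scene tray 0.57 1957 tray frame(home) [-277.  247.  -15.]
```

View pics/g.png

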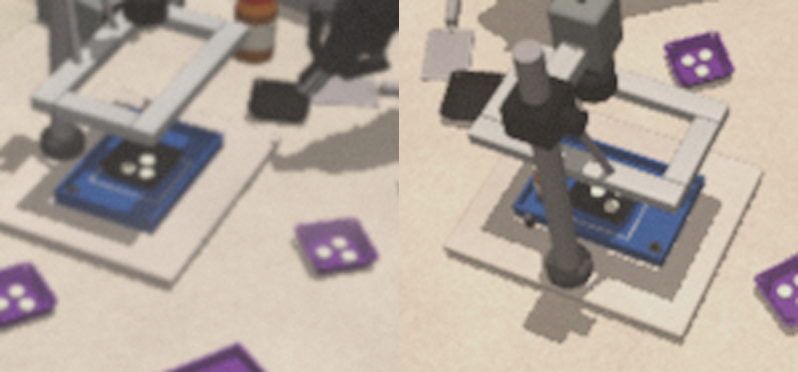

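```bash
python3 - <<'E'
from fit import *
p=np.load("p.npy");p[3]=0;c=cam("wrist")
for X in((-25,-157,34),(-50,-85,14),(-115,-185,20)):print(proj(c,tw(p,X))[0].round())
im,d=robot.get_image("wrist");cv2.imwrite("pics/h.png",im[:,:,::-1])
im,d=robot.get_image("scene");b=im[225:300,225:330,::-1];cv2.imwrite("pics/i.png",cv2.resize(b,None,fx=6,fy=6,interpolation=2))
for r in robot.silhouettes("wrist","vial"):print(r["score"],r["location"])
E
```

```text
[428. 293.]
[421. 212.]
[346. 287.]
0.88 [421.9, 297.8]
0.66 [395.2, 197.0]
```

View pics/i.png

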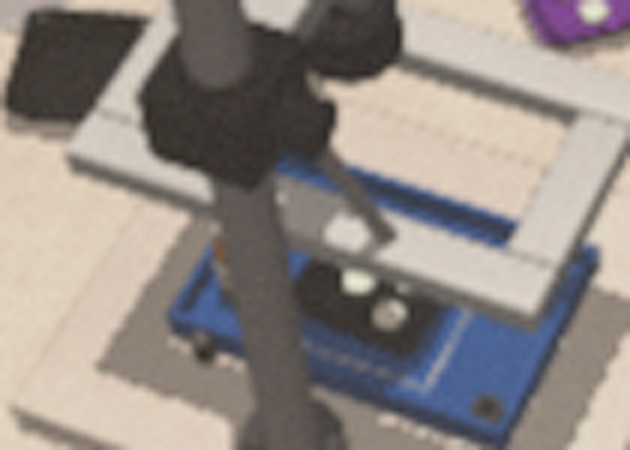

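View pics/h.png

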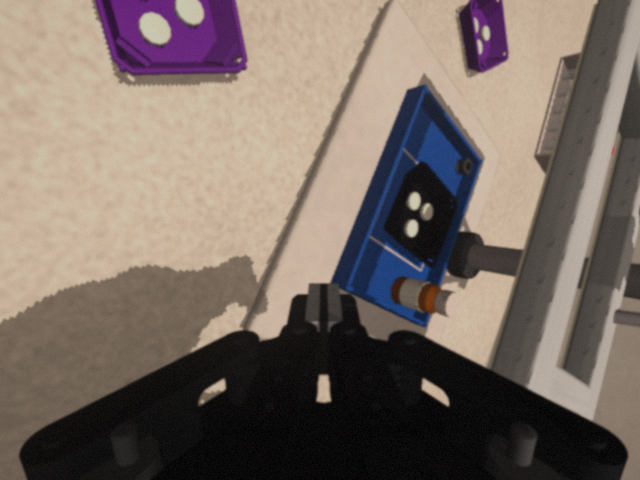

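The wrist view shows the vial upright at (425,297), its axis parallel to the column, and the dish between its marks at (420,212). I'll check that the tray is parallel to the slab, then hand in.

```bash
python3 - <<'E'
from h import *
c=cam("wrist");a=onz(c,[(338,284),(416,88)],40);b=onz(c,[(245,328),(389,3)],20)
an=lambda v:np.degrees(np.arctan2(v[1],v[0]))
print("tray",an(a[1]-a[0]).round(2),np.linalg.norm(a[1]-a[0]).round(),"slab",an(b[1]-b[0]).round(2),np.linalg.norm(b[1]-b[0]).round())
print(robot.sense()["force"]);robot.close_job()
E
```

```text
tray 95.31 187.0 slab 95.1 300.0
[0.26558554 0.56869395 0.29173451]
the job is handed in; nothing more can be done
```

I swung the blue tray home against its rubber stop, backed the hand clear, and handed the job in at about 15 s of the 38 s allowed.

I pushed the front wall with the shut fingertips. The first attempt at leaning the gripper back ran into joint limits. I backed off, leaned it back and to the right instead, and pushed the rest of the way slowly.

What the last checks showed:
- **Home position:** the push force rose sharply, peaking at about 26 N on the arm axis, where the back wall should meet the stop. I backed off and pressed once more. After retreating, the tray's front edge was within about 0.2° of parallel to the base slab.
- **Dish:** it sits between its marks. The side view put it about 4 mm from the nominal place, within measuring error. The scene view put it about 20 mm off, but the light bar hides part of the dish there.
- **Vial:** the networks found no vial in the scene and side views, where it is mostly hidden. The wrist view shows it standing, within about 8 pixels of its place.
- **Lights and bystanders:** the pictures showed the gripper clear of the light bars during the push. No bystander I could see in them had moved.
- **Hand clear:** the fingertips ended about 120 mm above the bench in front of the stand, with the force reading near zero.

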